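# Zero the gauge and hold its probe over the reference tile

## Task

Take a non-contact reading of the black reference tile. First, with the probe still standing in its rest, press the spring treadle down to its stop to zero the gauge and let it come up again; then draw the probe up out of its rest and carry it over whatever stands in the way, without touching the screen, the tile or its nest and leaving the loose things where they are. Finish while holding the probe in the gripper, upright and still, tip down about 8 mm above the glass over the middle of the white ring, and do not put it down or let go.

Things in the scene. Friction and masses are not known exactly. Their poses are not given: they have to be found in the camera images.
- probe_centre (a point): Centre of the measuring probe: a light grey barrel 90 mm long and 16 mm thick with a dark ribbed band, with a narrow nozzle (the tip) at its lower end, about 30 g, standing upright in the rest with its tip down. Its own +y axis runs along the barrel from the tip up to the tail. The tip is 45 mm below this point, the tail end 45 mm above. It handles as a square bar 16 x 16 mm with sides parallel to those of the rest's block: grip it square to the block
- probe_tip (a point): Middle of the lower end of the probe, the end that hovers over the glass; same axes as probe_centre
- rest: The probe's rest, fixed to the table: aluminium block 46 x 46 mm, 44 mm high, on a black flange 70 x 70 mm, 6 mm thick. A square well 18 x 18 mm in its top holds the probe, which stands 8 mm above the table in it (36 mm deep in the block, 54 mm standing clear above); the probe pulls straight up. Origin: centre of the underside; x and y along the block's sides, z up
- mark (a point): Middle of the white ring (20 mm across) on the black glass of the reference tile, at the glass surface, 19 mm above the table. The tile (62 x 88 mm) is fixed in a grey nest plate 80 x 106 mm with low steel corner brackets, long sides along this point's y axis; z up. Rest and nest may be on either side of the table
- treadle (a joint): Angle of the spring treadle: 0 released (front edge up, as it stands), 0.20 rad down at its stop. It springs back when let go. Pressing down on the pad needs about 3 N to start and about 8 N at the stop
- treadle_pad (a point): Point on top of the treadle's ribbed rubber pad at which to press, 50 mm above the table when released; it goes down about 17 mm to the stop. The dark plate is 62 mm wide and 116 mm long, hinged about a level axis (this point's y) at its far end, 85 mm beyond this point along this point's +x; the plate's free front edge lies 29 mm nearer the robot. The grey base is 140 x 84 mm, fixed; cheeks at the hinge are 36 mm high
- screen_top (a point): Middle of the top edge of the low black stray-light screen, fixed upright between the treadle and the station on the right: 150 mm long (this point's x axis), 4 mm thick, 62 mm high, on two feet 44 mm wide
- pot: Loose bystander: white pot with a green lid, 45 mm across, 43 mm high, standing between the treadle and the station on the left; origin at the centre of its underside. Leave it alone
- cork_block: Loose bystander: cork sanding block 48 x 85 x 25 mm at the far right; origin at the centre of its underside. Leave it alone
- tweezers_steel: Loose bystander: tweezers 18 x 120 x 8 mm lying at the far left; origin at the centre of the underside. Leave them alone
- probe: The probe itself; origin on the outside of the barrel at mid length, 8 mm from its axis (aim for probe_centre)
- nest: The nest plate with the tile; origin at the centre of its underside, axes as mark
- screen: The screen; origin at the centre of its underside, axes as screen_top
There are look-alikes about, which are no part of the job. Of the things that look like the nest, take the one that is farthest to the robot's left at the start.

How it is judged:
On the way, in this order (a step that is already met when the one before it is completed fails the run):
1. the treadle is pressed to its stop while the probe stands in its rest (value of joint treadle above 0.175 rad and distance of probe_centre from where it was at the start of the episode below 0.01 m), for 0.1 s.
2. the treadle has come up again, the probe still in its rest (value of joint treadle below 0.04 rad and distance of probe_centre from where it was at the start of the episode below 0.01 m), for 0.1 s.
3. the probe is lifted clear of its rest in the gripper (height (world z) of probe_tip above 0.05 m and contact force between the fingers and probe above 1 N), for 0.1 s.
At the end, for the whole second after the job is handed in: The probe is held still in the gripper, upright within 0.12 rad, its tip 3 to 14 mm above the glass and within 9 mm of the ring's middle sideways, touching neither tile, nest nor rest; the treadle is up (z of probe_tip in the frame of mark between 0.003 and 0.014 m and horizontal distance between probe_tip and mark below 0.009 m and angle between probe_centre's own y axis and vertical below 0.12 rad and linear speed of probe below 0.02 m/s and contact force between the fingers and probe above 1 N and contact force between nest and anything else below 0.2 N and contact force between rest and probe below 0.2 N and value of joint treadle below 0.04 rad); the arm keeps its last pose, push and grip.
It fails at once if the tile or its nest is touched (contact force between nest and anything else above 0.5 N).
It fails at once if the screen is touched (contact force between screen and anything else above 1 N).
It fails at once if the pot is moved (distance of pot from where it was at the start of the episode above 0.012 m).
It fails at once if the cork block is moved (distance of cork_block from where it was at the start of the episode above 0.012 m).
It fails at once if the tweezers is moved (distance of tweezers_steel from where it was at the start of the episode above 0.012 m).
It also fails if it takes over 64 s, if anything falls off the work surface, if the arm or the gripper's body presses on something with over 40 N, if the wrist force passes 120 N, or if a joint passes its speed limit or range.

## Robot

A 6-joint arm with a two-finger parallel gripper is mounted at the origin on a cart in front of the work surface, level with it; the furniture and walls round the work are solid. World frame = base frame: x ahead of the robot, y to its left, z up, the work surface at z = 0. Lengths are in m, angles in rad, forces in N, time in s.
With the tool pointing down it reaches from about 0.35 to 0.775 m from the base axis. Payload 7.3 kg.
Tool frame: the origin (TCP) lies midway between the tips of the shut fingers; the grasp point (between the pads) lies ctrl.grip_point_offset behind it (ctrl.grip_point_offset is the distance from the TCP to the grasp point, in m); x points along the fingers, z is the direction in which the jaws open and shut, and the axes are right-handed (so a half turn about x gives the same grasp; the last joint's range is limited). The gripper opens to 92 mm and grips with 3 to 60 N. Pads are 19 mm wide; open, the fingers measure 130 mm over their backs; the gripper's body (75 mm by 190 mm) begins 47 mm behind the grasp point.
Start: joints at [1.015, 0.342, 1.524, -0, 1.275, -0.146], TCP at [0.209, 0.482, 0.227] pointing down, gripper open.
Joint ranges: [-2.53, 2.53], [-0.77, 2.02], [0.04, 2.7], [-1, 4.14], [0.28, 2.66], [-3.11, 3.11]. Speed limits (rad/s): [2.57, 2.57, 3.14, 3.14, 3.14, 3.14].

## Interface

Orientations are given as a rotation vector (axis times angle).
In Python, from rig import ctrl gives the robot as it stands. Calls block until the motion is done:
- ctrl.move_pose(position, orientation): joint-space move of the TCP to a pose.
- ctrl.move_straight(position, feed=0.15, rot=None, force_limit=None): straight line of the TCP; rot=None keeps the orientation; feed is the mean speed in m/s. With force_limit (N) it stops when the force on the tool has changed by that much, and returns True; else False.
- ctrl.move_joints(angles): joint-space move.
- ctrl.open_gripper() and ctrl.grasp(f_grip=None): open the fingers fully, or close them until they stop; f_grip is the grip in N (None keeps the last).
- ctrl.dwell(seconds).
- ctrl.solve_ik(position, orientation): joint angles nearest the present ones, or None.
- ctrl.observe(): the state.
- ctrl.read_camera(name): name is "scene" or "top" or "wrist"; returns a dict with "image" (384x512x3 uint8, red, green, blue), "K" (3x3 intrinsics, pixels), "k1" (the pictures are not rectified: a ray, as slopes to the right and down, at radius r is drawn at 1 + k1 r^2 times it, then the intrinsics apply), "rvec" (rotation vector, rad) and "tvec" (3), from world to camera coordinates, as OpenCV has them; the wrist camera has in their place "mount" (4x4, takes a point from camera to tool coordinates, whose origin is the TCP and whose axes are the tool frame's). Camera axes: x right, y down, z forward; pixel columns grow to the right and rows downward; lengths in m; the calibration is good to about 2 mm. A picture is of the moment at which its call begins: read the wrist's pose just before it. There is no depth.
A pose or a line that the arm cannot do raises ctrl.MotionError and nothing moves.
- ctrl.hand_in(): hands the job in, once; it reports no verdict.
The state is a dict: "time": time; "qpos": joint angles; "joint_vel": joint speeds; "joint_torque": joint torques, N m; "ee_pos": TCP position; "ee_rot": TCP orientation; "contact_force": force on the tool from outside, world axes, zero at the start; "moment": the same for the moment, N m; "gripper_width": opening from 0.0 (shut) to 1.0 (fully open).
Only numpy, scipy, OpenCV 4.12 (cv2) and the standard library are available. Lean on these libraries where they do the work, as an engineer would, in place of code of your own. Each camera call takes 0.05 s, during which the arm holds its last target. There are 200 camera calls.

## Working session

There is one attempt and no reset: what is moved stays moved. The work goes in short steps, each a Python script; the robot and the scene stay as the last script left them, time stands still between calls to the robot, and variables do not carry over. Pictures are saved under pics/ and viewed, about 8 in all and at most 12, crops included, and the job is handed in when it is done.

```bash
mkdir -p pics; cat > h.py <<'E'
import numpy as np, cv2
from scipy.spatial.transform import Rotation as R
from rig import ctrl
def snap(n,f):
    s=ctrl.observe(); c=ctrl.read_camera(n)
    if n=="wrist":
        T=np.eye(4);T[:3,:3]=R.from_rotvec(s["ee_rot"]).as_matrix();T[:3,3]=s["ee_pos"]
        W=T@np.array(c["mount"])
    else:
        W=np.eye(4);r=R.from_rotvec(np.ravel(c["rvec"])).as_matrix();W[:3,:3]=r.T;W[:3,3]=-r.T@np.ravel(c["tvec"])
    np.savez("pics/"+f+".npz",K=c["K"],k1=c["k1"],W=W,image=c["image"])
    cv2.imwrite("pics/"+f+".png",np.ascontiguousarray(c["image"][:,:,::-1]))
    return load(f)
def load(f): return dict(np.load("pics/"+f+".npz"))
def ray(c,uv):
    d=np.zeros(5);d[0]=c["k1"]
    p=cv2.undistortPoints(np.float64(uv).reshape(-1,1,2),c["K"],d).reshape(-1,2)
    return c["W"][:3,3],np.c_[p,np.ones(len(p))]@c["W"][:3,:3].T
def onz(c,uv,z):
    o,d=ray(c,uv); return o+d*((z-o[2])/d[:,2])[:,None]
def proj(c,P):
    d=np.zeros(5);d[0]=c["k1"];r=c["W"][:3,:3].T
    return cv2.projectPoints(np.float64(P).reshape(-1,3),r,-r@c["W"][:3,3],c["K"],d)[0].reshape(-1,2)
E
python3 - <<'E'
from h import *
a=snap("top","top0");b=snap("scene","scene0")
print(a["W"],b["W"],a["K"],ctrl.grip_point_offset,ctrl.observe())
E
```

```text
[[ 0.02813944 -0.98020423  0.19597916  0.26972638]
 [-0.99956208 -0.02579653  0.01449773  0.00286377]
 [-0.00915516 -0.1963013  -0.98050088  1.30435409]
 [ 0.          0.          0.          1.        ]] [[-0.70143845 -0.3357714   0.62868248 -0.41844978]
 [-0.71253107  0.30951874 -0.62968058  0.97584036]
 [ 0.01683972 -0.88963797 -0.4563559   0.76142468]
 [ 0.          0.          0.          1.        ]] [[352.4664248    0.         251.09240034]
 [  0.         352.4664248  185.16962303]
 [  0.           0.           1.        ]] 0.0188 {'time': 0.1, 'qpos': array([ 1.01498727e+00,  3.42647045e-01,  1.52491369e+00, -2.69599495e-05,
        1.27542572e+00, -1.46010126e-01]), 'joint_vel': array([ 1.53931663e-03, -2.75284476e-03, -3.19214358e-03,  7.66955639e-05,
        7.18636399e-05, -1.69649663e-04]), 'joint_torque': array([ 1.52310378e-03, -4.32004273e+01, -2.44692600e+01,  7.18910107e-02,
        5.26628271e-02, -5.62435287e-05]), 'ee_pos': array([0.2089683 , 0.48121703, 0.22612031]), 'ee_rot': array([-0.90293424,  1.37692708,  0.90193035]), 'contact_force': array([-0.59395448, -0.23295358, -0.06655194]), 'moment': array([-0.0148242 , -0.01414661, -0.01641633]), 'gripper_width': 0.9955183426967202}
```

View pics/top0.png

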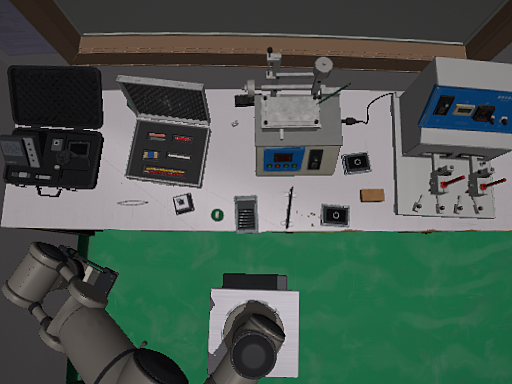

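View pics/scene0.png

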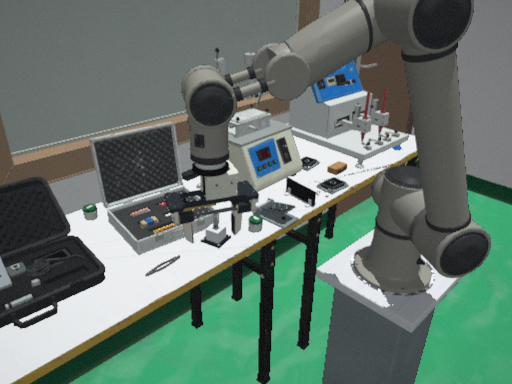

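```bash
python3 - <<'E'
from h import *
a=load("top0")
im=a["image"][140:240,160:400,::-1]
cv2.imwrite("pics/crop0.png",cv2.resize(im,None,fx=3.3,fy=3.3,interpolation=cv2.INTER_CUBIC))
print(onz(a,[[335,215],[356,163]],.019).round(3),onz(a,[[183,203]],.05).round(3),onz(a,[[246,213],[290,207]],.05).round(3))
E
```

```text
[[ 0.423 -0.289  0.019]
 [ 0.623 -0.373  0.019]] [[0.448 0.265 0.05 ]] [[ 0.419  0.037  0.05 ]
 [ 0.444 -0.12   0.05 ]]
```

View pics/crop0.png

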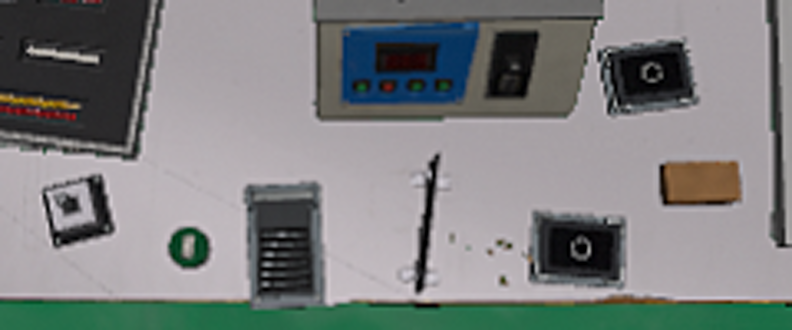

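```bash
cat >> h.py <<'E'
def down(yaw):
    x=np.array([0,0,-1.]);z=np.array([np.cos(yaw),np.sin(yaw),0]);return R.from_matrix(np.c_[x,np.cross(z,x),z]).as_rotvec()
E
python3 - <<'E'
from h import *
c=ctrl.read_camera("wrist");print(np.array(c["mount"]).round(3),c["K"],c["k1"])
print(R.from_rotvec(ctrl.observe()["ee_rot"]).as_matrix().round(2))
for p in [(.43,.15,.30),(.419,.037,.1),(.44,.265,.1),(.42,-.289,.11)]:
  for y in (np.pi/2,-np.pi/2,0,np.pi): print(p,round(y,2),ctrl.solve_ik(p,down(y)))
E
```

```text
[[-0.    -0.264  0.964 -0.158]
 [-0.    -0.964 -0.264  0.072]
 [ 1.    -0.     0.    -0.   ]
 [ 0.     0.     0.     1.   ]] [[275.50673055   0.         259.38852855]
 [  0.         275.50673055 198.07144613]
 [  0.           0.           1.        ]] -0.02648705173341987
[[-0.   -0.92  0.4 ]
 [-0.    0.4   0.92]
 [-1.    0.   -0.  ]]
(0.43, 0.15, 0.3) 1.57 [ 0.1670813   0.16084697  1.56478557  0.          1.41596012 -1.40371502]
(0.43, 0.15, 0.3) -1.57 [ 1.67081303e-01  1.60846966e-01  1.56478557e+00 -4.44089210e-16
  1.41596012e+00  1.73787763e+00]
(0.43, 0.15, 0.3) 0 [ 1.67081303e-01  1.60846966e-01  1.56478557e+00 -4.44089210e-16
  1.41596012e+00  1.67081303e-01]
(0.43, 0.15, 0.3) 3.14 [ 0.1670813   0.16084697  1.56478557  0.          1.41596012 -2.97451135]
(0.419, 0.037, 0.1) 1.57 [-0.09456889  0.31961168  1.97166521  0.          0.85031576 -1.66536521]
(0.419, 0.037, 0.1) -1.57 [-9.45688850e-02  3.19611681e-01  1.97166521e+00 -4.44089210e-16
  8.50315764e-01  1.47622744e+00]
(0.419, 0.037, 0.1) 0 [-9.45688850e-02  3.19611681e-01  1.97166521e+00 -4.44089210e-16
  8.50315764e-01
[... 354 characters left out ...]
8866e+00]
(0.44, 0.265, 0.1) 0 [ 3.92792336e-01  4.61916109e-01  1.72733145e+00 -4.44089210e-16
  9.52345094e-01  3.92792336e-01]
(0.44, 0.265, 0.1) 3.14 [ 3.92792336e-01  4.61916109e-01  1.72733145e+00 -4.44089210e-16
  9.52345094e-01 -2.74880032e+00]
(0.42, -0.289, 0.11) 1.57 [-0.75311354  0.44230441  1.72706386  0.          0.97222438 -2.32390987]
(0.42, -0.289, 0.11) -1.57 [-7.53113544e-01  4.42304413e-01  1.72706386e+00 -4.44089210e-16
  9.72224381e-01  8.17682783e-01]
(0.42, -0.289, 0.11) 0 [-0.75311354  0.44230441  1.72706386  0.          0.97222438 -0.75311354]
(0.42, -0.289, 0.11) 3.14 [-7.53113544e-01  4.42304413e-01  1.72706386e+00 -4.44089210e-16
  9.72224381e-01  2.38847911e+00]
```

```bash
python3 - <<'E'
from h import *
ctrl.move_pose([.42,.15,.2],down(np.pi/2));a=snap("wrist","w1")
cv2.imwrite("pics/w1b.png",cv2.resize(a["image"][:,:,::-1],(800,600),interpolation=cv2.INTER_CUBIC))
print(ctrl.observe()["time"])
E
```

```text
1.6667
```

View pics/w1b.png

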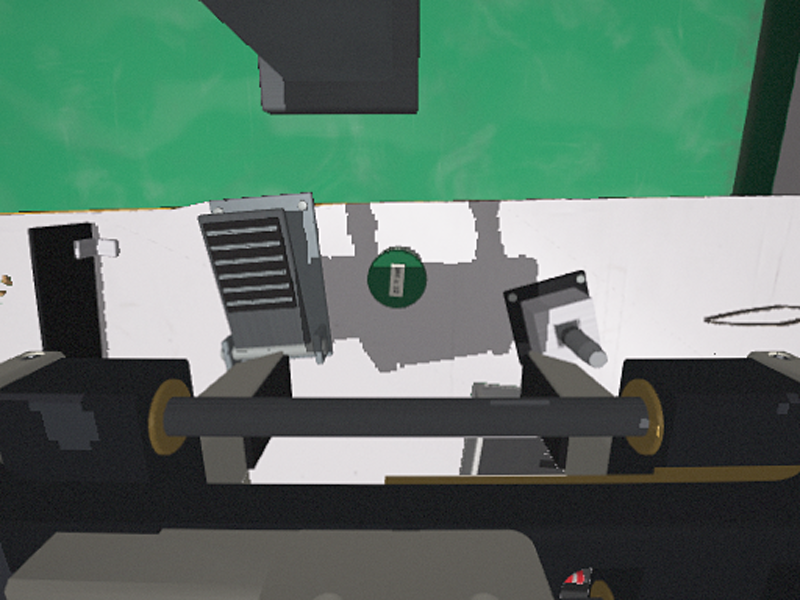

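```bash
python3 - <<'E'
from h import *
a=load("w1");S=1.5625
f=lambda uv,z:(onz(a,np.float64(uv)/S,z)*1000).round(1)[:,:2]
print("tail",f([[597,358]],.098),"well",f([[566,325]],.05))
print("flange",f([[504,291],[583,271]],.006))
print("front",f([[203,216],[285,207]],.05))
print("ribs L/R first,last",f([[208,233],[277,224],[228,308],[293,299]],.05))
print("base front",f([[208,203],[312,194]],.0),"pot lid",f([[397,278]],.043))
E
python3 - <<'E'
from h import *
ctrl.move_pose([.47,.25,.2],down(np.pi/2));a=snap("wrist","w2")
ctrl.move_pose([.47,.05,.2],down(np.pi/2));b=snap("wrist","w3")
im=np.hstack([a["image"][60:260,150:400],b["image"][60:260,100:350]])[:,:,::-1]
cv2.imwrite("pics/w23.png",cv2.resize(im,(800,320),interpolation=cv2.INTER_CUBIC))
E
```

```text
tail [[452.2 275.3]] well [[444.8 271.6]]
flange [[428.7 233.6]
 [411.6 298.5]]
front [[364.4   8.3]
 [358.5  66.8]]
ribs L/R first,last [[376.3  10.5]
 [370.2  60.3]
 [431.6  18.9]
 [424.7  68. ]]
base front [[356.7  -9.5]
 [350.   75.7]] pot lid [[410.4 144.6]]
```

View pics/w23.png

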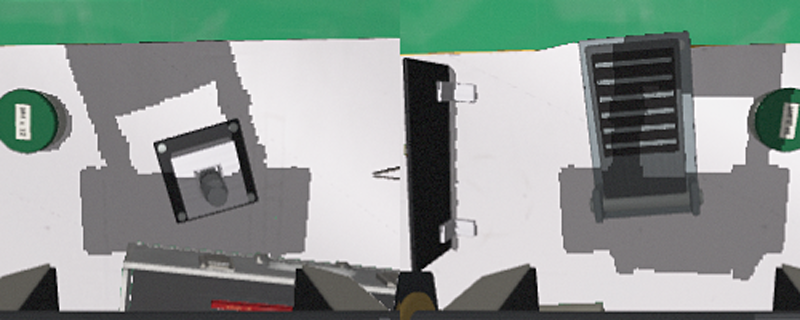

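```bash
python3 - <<'E'
from h import *
a=load("w2");b=load("w3")
f=lambda c,uv,z,o:(onz(c,np.float64(uv)/1.6+o,z)*1000).round(1)[:,:2]
A=[150,60];B=[100-250,60]
q=f(a,[[155,147],[239,120],[258,197],[178,222]],.006,A);print("flange",q,q.mean(0))
for i in range(4):
    d=q[(i+1)%4]-q[i];print(np.hypot(*d),np.degrees(np.arctan2(d[1],d[0]))%90)
print("tail",f(a,[[216,194]],.098,A))
print("base front/back",f(b,[[580,42],[690,33],[593,220],[702,213]],0.0,B))
print("ribs",f(b,[[596,65],[671,58],[606,154],[677,148]],.05,B))
print("screen top ends",f(b,[[405,58],[410,272],[445,70],[440,265]],.062,B),f(b,[[455,72],[455,250]],0,B))
print("case front",f(a,[[130,243],[395,285]],.05,A))
E
```

```text
flange [[433.3 235.2]
 [412.3 300.8]
 [473.5 318.8]
 [494.8 253.7]] [453.475 277.125]
68.87931474688176 17.75100965373828
63.79216252800965 16.389540334034788
68.49598528381064 18.117523929169536
64.2222702806433 16.741970385293115
tail [[451.9 275.7]]
base front/back [[355.4  -6.4]
 [349.2  77.2]
 [495.9  -1.7]
 [489.9  89.9]]
ribs [[375.8  11.5]
 [371.5  61.2]
 [434.6  16.4]
 [430.5  65.8]]
screen top ends [[ 371.5 -109.2]
 [ 517.9 -127.4]
 [ 379.   -84.2]
 [ 512.4 -104.6]] [[ 376.6 -104.7]
 [ 522.5 -122.1]]
case front [[498.7 218.3]
 [531.7 418. ]]
```

```bash
python3 - <<'E'
from h import *
r=down(np.pi/2+np.radians(4.6))
ctrl.grasp(10)
ctrl.move_pose([.390,.039,.12],r)
ctrl.move_straight([.390,.039,.062],.08)
print("c0",ctrl.observe()["contact_force"])
print(ctrl.move_straight([.390,.039,.053],.02,force_limit=2),ctrl.observe()["ee_pos"])
print(ctrl.move_straight([.390,.039,.024],.02,force_limit=14))
for i in range(3):
    ctrl.dwell(.15);s=ctrl.observe();print(s["ee_pos"],s["contact_force"],s["time"])
snap("scene","s1")
E
```

```text
c0 [0.20724697 0.90210839 0.0296097 ]
False [0.38998228 0.0390086  0.05296894]
True
[0.38870021 0.03893075 0.03369556] [-3.08658582 -0.71502501 12.72001448] 7.65
[0.38868461 0.03893143 0.03369973] [-3.45353922 -0.90242512 13.08094847] 7.8
[0.38867977 0.03893982 0.03368801] [-2.87151614 -0.11021316 12.55804789] 7.95
```

```bash
python3 - <<'E'
from h import *
print(ctrl.move_straight([.389,.039,.030],.01,force_limit=10))
ctrl.dwell(.2);s=ctrl.observe();print(s["ee_pos"],s["contact_force"])
ctrl.move_straight([.389,.039,.06],.05)
ctrl.move_straight([.389,.039,.16],.2);ctrl.open_gripper()
yaw=np.pi/2+np.radians(17.3)
ctrl.move_pose([.452,.2755,.22],down(yaw));a=snap("wrist","w4");
cv2.imwrite("pics/w4b.png",cv2.resize(a["image"][130:330,150:400,::-1],(750,600),interpolation=cv2.INTER_CUBIC))
print(ctrl.observe()["time"])
E
```

```text
True
[0.3886803  0.03891898 0.03367308] [-2.67817192  0.43211759 12.85107235]
12.2583
```

View pics/w4b.png

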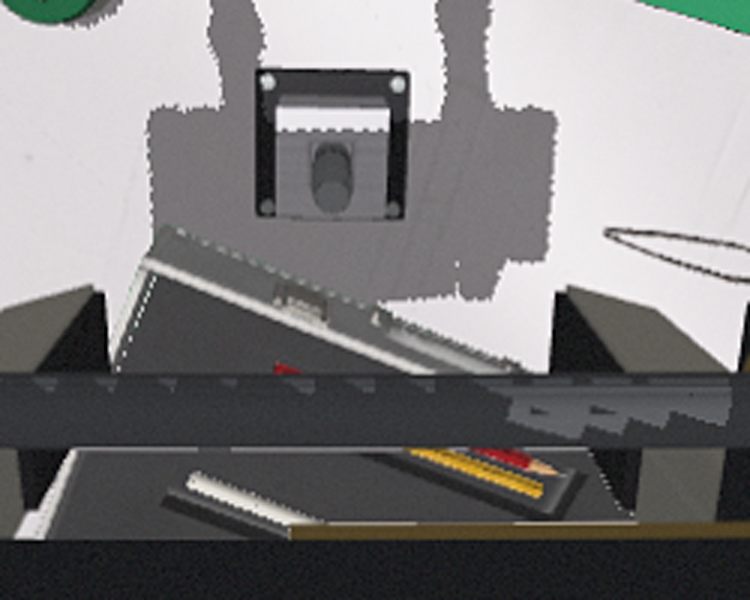

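```bash
python3 - <<'E'
from h import *
a=load("w4")
g=lambda uv,z:(onz(a,np.float64(uv)/3+[150,130],z)*1000).round(1)[:,:2]
print("tail",g([[332,196]],.098))
print("corner bottom",g([[165,228]],0))
for z in (.03,.05,.07,.09,.11): print(z,g([[145,262]],z))
q=g([[257,70],[410,70],[405,218],[257,215]],.006);print(q,q.mean(0))
for i in range(4):
    d=q[(i+1)%4]-q[i];print(np.hypot(*d),np.degrees(np.arctan2(d[1],d[0]))%90)
E
```

```text
tail [[453.  276.6]]
corner bottom [[516.2 213.1]]
0.03 [[523.6 211.7]]
0.05 [[515.5 214.2]]
0.07 [[507.5 216.6]]
0.09 [[499.4 219. ]]
0.11 [[491.3 221.4]]
[[430.4 234.8]
 [410.1 300. ]
 [475.9 319.9]
 [495.1 253.3]] [452.875 277.   ]
68.287114450678 17.293960942516577
68.74336331603214 16.82697600959649
69.31233656427979 16.081651956813758
67.2929416803873 15.957091303804532
```

```bash
python3 - <<'E'
from h import *
r=down(np.pi/2+np.radians(16.8));p=[.4525,.276]
ctrl.move_straight(p+[.12],.15,rot=r)
ctrl.move_straight(p+[.066],.08,force_limit=8)
print(ctrl.observe()["ee_pos"]);ctrl.grasp(15);s=ctrl.observe();print(s["gripper_width"]*92,s["ee_pos"],s["contact_force"])
print(ctrl.move_straight(p+[.125],.06),ctrl.observe()["contact_force"])
ctrl.move_straight(p+[.22],.15)
snap("scene","s2")
s=ctrl.observe();print(s["gripper_width"]*92,s["contact_force"],s["time"])
ctrl.move_straight([.46,0,.22],.2,rot=down(np.pi/2))
ctrl.move_straight([.48,-.27,.22],.2)
a=snap("wrist","w5")
cv2.imwrite("pics/w5b.png",cv2.resize(a["image"][:,:,::-1],(800,600),interpolation=cv2.INTER_CUBIC));print(ctrl.observe()["time"])
E
```

```text
[0.45283292 0.27617089 0.06637377]
15.290686353477117 [0.45250614 0.27598006 0.06598224] [ 0.02210913  0.54859201 -0.03802686]
False [ 0.31924693 -0.17517071 -0.07768372]
15.469738494128237 [-0.67422023 -0.0491429  -1.33266333] 17.0333
20.1167
```

View pics/w5b.png

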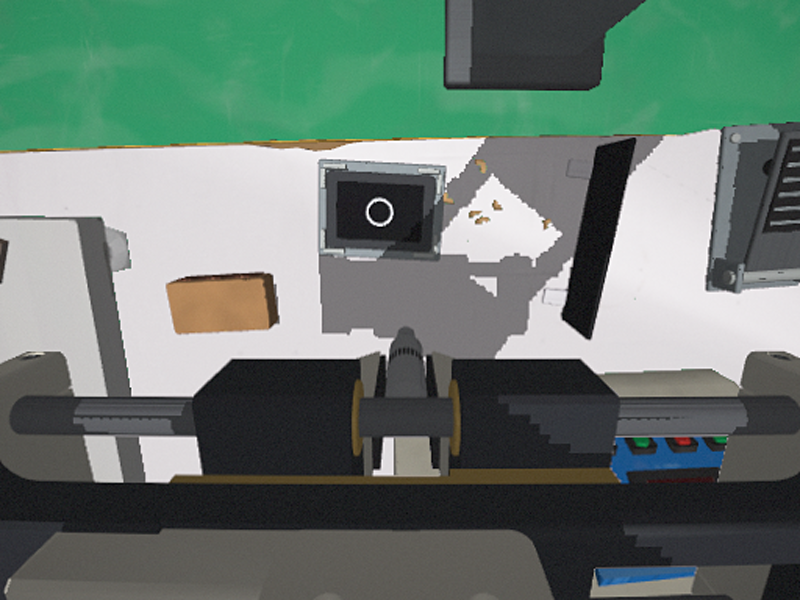

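```bash
python3 - <<'E'
from h import *
a=load("w5");g=cv2.cvtColor(a["image"],cv2.COLOR_RGB2GRAY)
m=np.zeros_like(g);cv2.circle(m,(242,136),13,255,-1);m=((g>150)&(m>0)).astype(np.uint8)
ys,xs=np.nonzero(m);print(len(xs),xs.min(),xs.max(),ys.min(),ys.max())
c=[(xs.min()+xs.max())/2,(ys.min()+ys.max())/2];print(c,onz(a,[c],.019))
t=load("top0");gt=cv2.cvtColor(t["image"],cv2.COLOR_RGB2GRAY)[209:221,329:343];ys,xs=np.nonzero(gt>70);print(xs.mean()+329,ys.mean()+209,onz(t,[[xs.mean()+329,ys.mean()+209]],.019))
print("tip pred",proj(a,[[.48,-.27,.162]])*1.5625)
b=load("top0")
E
```

```text
90 234 251 127 144
[np.float64(242.5), np.float64(135.5)] [[ 0.42419593 -0.29029346  0.019     ]]
335.59090909090907 215.36363636363637 [[ 0.42183741 -0.29130815  0.019     ]]
tip pred [[403.05220163 332.24433188]]
```

```bash
python3 - <<'E'
from h import *
p=[.424,-.290]
ctrl.move_straight(p+[.20],.15)
ctrl.move_straight(p+[.11],.08)
ctrl.move_straight(p+[.0855],.03,force_limit=3)
ctrl.dwell(.3);s=ctrl.observe();print(s["ee_pos"],s["contact_force"],s["gripper_width"]*92,s["time"])
a=snap("wrist","w6");b=snap("scene","s3")
print("tip pred w",proj(a,[[.424,-.29,.0275],[.424,-.2905,.019]]),"s",proj(b,[[.424,-.29,.0275],[.424,-.2905,.019]]))
A=cv2.resize(a["image"][150:270,190:310],(400,400),interpolation=cv2.INTER_CUBIC)
B=cv2.resize(b["image"][140:220,290:370],(400,400),interpolation=cv2.INTER_CUBIC)
cv2.imwrite("pics/c6.png",np.hstack([A,B])[:,:,::-1])
E
```

```text
[ 0.42403951 -0.29004583  0.08561218] [0.32685962 0.54233805 0.75920626] 15.672389241007945 23.225
tip pred w [[259.24658208 212.61045697]
 [258.66681608 209.46942546]] s [[332.50002311 180.3881542 ]
 [332.3615913  182.29938552]]
```

View pics/c6.png

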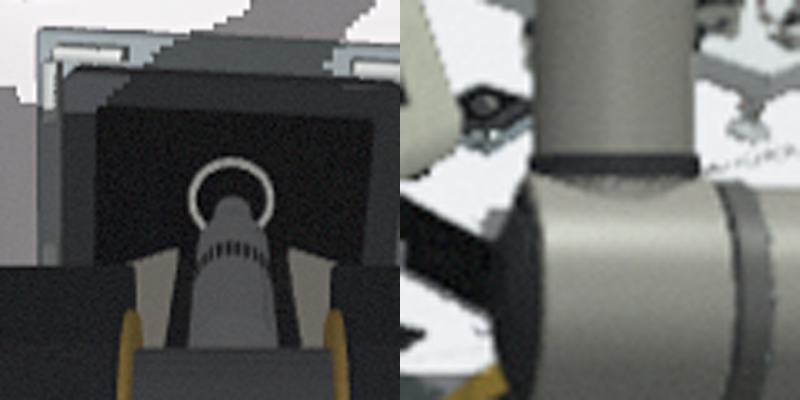

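```bash
python3 - <<'E'
from h import *
s=ctrl.observe();print(s["ee_pos"],abs(s["joint_vel"]).max(),s["time"]);ctrl.hand_in()
E
```

```text
[ 0.42403231 -0.29001491  0.08557979] 0.0030709885061642643 23.325
the job is handed in; nothing more can be done
```

I carried out the whole job and handed it in at 23.3 s of the 64 s allowed. No verdict was reported.

- **Treadle:** I pressed it about 16 mm with the shut fingers. A second push, to about 13 N, took it no further, so I took that as the stop. I then drew the fingers clear for the treadle to spring back. I did not check with a picture that it came up.
- **Probe:** I gripped it square to the rest at 15 N and pulled it straight up. I carried it with its tip about 160 mm above the table, over everything in the way, including the screen.
- **Choice of tile:** Of the two nests, I used the one farther to the robot's left, at y ≈ −0.29 (the other is at −0.37).
- **Final position:** The tip is over the ring, and I estimate it is about 8.5 mm above the glass.
    - **Sideways:** The last wrist picture shows the tip within about 1–2 mm of the ring's middle. The two measurements of the ring agreed to about 2.5 mm.
    - **Height:** This comes from the arm's own position reading and the seated grasp, because the arm blocked the scene camera's view. The wrist pictures agree with it and show no slip.
    - **Hold:** The grip opening was about 15.5 mm, the arm was still, and there was no sign of contact.

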